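Call a colleague and point out a chocolate order

TASK

Order for your colleague: mint chocolates in the red box. Press the plunger of the counter bell down with the fingertips to call them, let it come back up, then point at the tray of mint-green chocolates, holding the fingertips a few centimetres above the middle of the tray for about two seconds, and after that point in the same way at the red gift box, above its open top, and finish still pointing at it. Press gently and leave the bell standing in its place, touch none of the trays, boxes or other loose things, and do not bring the fingertips down over any other tray or box.

Things in the scene. Friction and masses are not known exactly. Their poses are not given: they have to be found in the camera images.
- bell: counter bell: round dark wooden foot 88 mm across and 10 mm high, steel dome up to 44 mm, a brass plunger on top. Loose, about 0.5 kg. Origin: centre of the underside, on the table (z = 0). It shares the row nearer the robot with the three boxes
- bell_top (a point): centre of the top of the bell's brass plunger (a disc 24 mm across, 10 mm thick), on the bell's axis, 62 mm above the table when up; it moves with the plunger
- plunger (a joint): how far the plunger is pressed down, m: 0 up, 0.006 fully down; it rings from 0.004. A spring pushes it back up: about 1.4 N to start moving, 4 N fully down
- tray_mint: shallow steel tray, 110 (x) x 130 (y) x 14 mm high, holding a fixed 3 x 4 block of mint-green chocolates with dark stripes whose tops are 30 mm above the table; a blank white upright card, top 38 mm above the table, stands at its +x edge. Loose, 0.45 kg. Origin: centre of the underside, z up, on the table (z = 0). The four trays stand in one row, farther from the robot, in any order
- tray_milk: shallow steel tray, 110 (x) x 130 (y) x 14 mm high, holding a fixed 3 x 4 block of brown milk chocolates with caramel stripes whose tops are 30 mm above the table; a blank white upright card, top 38 mm above the table, stands at its +x edge. Loose, 0.45 kg. Origin: centre of the underside, z up, on the table (z = 0). The four trays stand in one row, farther from the robot, in any order
- tray_ivory: shallow steel tray, 110 (x) x 130 (y) x 14 mm high, holding a fixed 3 x 4 block of cream-white chocolates with brown stripes whose tops are 30 mm above the table; a blank white upright card, top 38 mm above the table, stands at its +x edge. Loose, 0.45 kg. Origin: centre of the underside, z up, on the table (z = 0). The four trays stand in one row, farther from the robot, in any order
- tray_berry: shallow steel tray, 110 (x) x 130 (y) x 14 mm high, holding a fixed 3 x 4 block of dark-red chocolates with cream stripes whose tops are 30 mm above the table; a blank white upright card, top 38 mm above the table, stands at its +x edge. Loose, 0.45 kg. Origin: centre of the underside, z up, on the table (z = 0). The four trays stand in one row, farther from the robot, in any order
- box_red: empty open-topped red gift box, 90 (x) x 110 (y) x 45 mm high, walls 4 mm, white paper lining. Loose, about 0.2 kg. Origin: centre of the underside, on the table (z = 0), z up. The three boxes and the bell share the row nearer the robot, in any order
- box_blue: empty open-topped blue gift box, 90 (x) x 110 (y) x 45 mm high, walls 4 mm, white paper lining. Loose, about 0.2 kg. Origin: centre of the underside, on the table (z = 0), z up. The three boxes and the bell share the row nearer the robot, in any order
- box_gold: empty open-topped gold-yellow gift box, 90 (x) x 110 (y) x 45 mm high, walls 4 mm, white paper lining. Loose, about 0.2 kg. Origin: centre of the underside, on the table (z = 0), z up. The three boxes and the bell share the row nearer the robot, in any order
- jar: closed amber glass jar with a white cap, 60 mm across, 90 mm high, loose, at the left end of the work (y about 0.43). Origin: centre of the underside. Bystander
- tongs: steel serving tongs lying flat, about 190 mm long, 60 mm wide, 12 mm high, loose, at the right end of the work (y about -0.46). Origin: on the table under about the middle of its length, x along it. Bystander
There are look-alikes about, which are no part of the job. Leave any turquoise look-alike of the bell alone.

How it is judged:
On the way, in this order (a step that is already met when the one before it is completed fails the run):
1. the bell is rung: the fingers press its plunger at least 4 mm down (value of joint plunger above 0.004 m and contact force between the fingers and bell above 0.5 N), for 0.05 s.
2. plunger up; tool point within 45 mm sideways of the mint tray middle, under 120 mm above the table, for 1.6 s (horizontal distance between the grasp point and tray_mint below 0.045 m and height (world z) of the grasp point between 0.04 and 0.12 m and value of joint plunger below 0.002 m), for 1.6 s.
3. tool point within 45 mm sideways of the red box middle, 55 to 135 mm above the table, for 1.6 s (horizontal distance between the grasp point and box_red below 0.045 m and height (world z) of the grasp point between 0.055 and 0.135 m and value of joint plunger below 0.002 m), for 1.6 s.
At the end, for the whole second after the job is handed in: The tool point is still within 45 mm of the middle of the red box, 55 to 135 mm above the table; the plunger is up; the bell stands upright within 30 mm of where it stood, and trays, boxes, jar and tongs are within 15 mm of where they stood (all of step 3 and distance of each of tray_mint, tray_milk, tray_ivory, tray_berry, box_red, box_blue, box_gold, jar, tongs from where it was at the start of the episode below 0.015 m and distance of bell from where it was at the start of the episode below 0.03 m and angle between bell's own z axis and vertical below 0.1 rad and linear speed of bell below 0.02 m/s); the robot touches nothing.
It fails at once if anything loose other than the bell is touched (over 0.5 N) (contact force between any of the fingers, the arm and tray_mint above 0.5 N or contact force between any of the fingers, the arm and tray_milk above 0.5 N or contact force between any of the fingers, the arm and tray_ivory above 0.5 N or contact force between any of the fingers, the arm and tray_berry above 0.5 N or contact force between any of the fingers, the arm and box_red above 0.5 N or contact force between any of the fingers, the arm and box_blue above 0.5 N or contact force between any of the fingers, the arm and box_gold above 0.5 N or contact force between any of the fingers, the arm and jar above 0.5 N or contact force between any of the fingers, the arm and tongs above 0.5 N).
It fails at once if the tool point comes below 120 mm above the table within 45 mm of the middle of another tray ((horizontal distance between the grasp point and tray_milk below 0.045 m and height (world z) of the grasp point below 0.12 m) or (horizontal distance between the grasp point and tray_ivory below 0.045 m and height (world z) of the grasp point below 0.12 m) or (horizontal distance between the grasp point and tray_berry below 0.045 m and height (world z) of the grasp point below 0.12 m)).
It fails at once if the tool point comes below 135 mm above the table within 45 mm of the middle of another box ((horizontal distance between the grasp point and box_blue below 0.045 m and height (world z) of the grasp point below 0.135 m) or (horizontal distance between the grasp point and box_gold below 0.045 m and height (world z) of the grasp point below 0.135 m)).
It fails at once if the bell is lifted, tipped or shifted by more than 30 mm (height (world z) of bell above 0.01 m or angle between bell's own z axis and vertical above 0.25 rad or distance of bell from where it was at the start of the episode above 0.03 m).
It fails at once if the bell is pressed with more than 25 N (contact force between any of the fingers, the arm and bell above 25 N).
It also fails if it takes over 53 s, if anything falls off the work surface, if the arm or the gripper's body presses on something with over 40 N, if the wrist force passes 120 N, or if a joint passes its speed limit or range.

ROBOT

A 6-joint arm with a two-finger parallel gripper is mounted at the origin on the work surface. World frame = base frame: x ahead of the robot, y to its left, z up, the work surface at z = 0. Lengths are in m, angles in rad, forces in N, time in s.
With the tool pointing down it reaches from about 0.3 to 0.875 m from the base axis. Payload 6.4 kg.
Tool frame: the origin (TCP) lies between the finger pads, 19 mm behind the fingertips; this is the grasp point; z points along the fingers, y is the line along which they close (so a half turn about z gives the same grasp; the last joint's range is limited). The gripper opens to 88 mm and grips with 3 to 60 N. Pads are 18 mm wide; open, the fingers measure 123 mm over their backs; the gripper's body (75 mm by 187 mm) begins 45 mm behind the grasp point.
Start: joints at [-1.348, 0.181, 1.607, -0, 1.354, -0.206], TCP at [0.239, -0.523, 0.257] pointing down, gripper open.
Joint ranges: [-2.99, 2.99], [-0.89, 2.07], [0.3, 2.58], [-1.14, 4.28], [0, 2.63], [-3.12, 3.12]. Speed limits (rad/s): [2.57, 2.57, 3.01, 3.14, 3.14, 3.14].

INTERFACE

Orientations are given as a unit quaternion [x, y, z, w].
In Python, from rig import env gives the robot as it stands. The module is installed in compiled form; this text tells all that it offers.
- The arm moves only by the tool apply_moves, never from a script. Its argument "commands" is a list of rows, each a list of 5 numbers: the shift along the tool's x, y, z in cm, then the turn about the tool's z in rad, then the finger opening in cm, from 0 to 8.81. In form: [[dx, dy, dz, twist, gripper], ...]. A call has 1 to 20 rows; each row is the pose to reach, as a shift and turn from the pose commanded when the call began, along the tool's axes at that moment; what a row does not reach only later rows make up. A row lasts 1/12 s, in which the tool goes at most 41.7 mm and 7.16 degrees, less where a joint would pass 70% of its speed; a pose out of reach is approached as far as the arm can. A call with a gripper value outside its range is refused whole. The fingers move at their own pace and stop on an object; "squeeze" is the grip in N (left out, the last holds). Time passes only in rows, so rows that repeat a pose let the fingers close. It gives the time, the measured TCP pose, the force, the opening and the grip force at its end, in the units of the state.
- env.observe(): the state, without advancing time (a new reading comes with each control period).
- env.capture(name): name is "scene" or "top" or "wrist"; returns a dict with "img" (480x640x3 uint8, red, green, blue), "fx", "fy", "cx", "cy" (pixels), "D" ([k1, k2, p1, p2, k3] as OpenCV has them; the pictures are not rectified), "xyz" and "rotation" of the camera in the world; the wrist camera has in their place "tool_from_camera" (4x4, takes a point from camera to tool coordinates, whose origin is the TCP and whose axes are the flange's). Camera axes: x right, y up, looking along -z (the intrinsics and any distortion apply to the point x, -y, -z); pixel columns grow to the right and rows downward; lengths in m; the calibration is good to about 2 mm. A picture is of the moment at which its call begins: read the wrist's pose just before it. There is no depth.
- env.job_done(): hands the job in; it is judged then, once.
The state is a dict: "t": time; "joints": joint angles; "qd": joint speeds; "joint_efforts": joint torques, N m; "eef_pos": TCP position; "tcp_rot": TCP orientation; "force": force on the tool from outside, world axes, zero at the start; "moment": the same for the moment, N m; "opening": finger opening in m; "grasp_force": force on a finger pad.
Only numpy, scipy, OpenCV 4.12 (cv2) and the standard library are available. Lean on these libraries where they do the work, as an engineer would, in place of code of your own. Each camera call takes 0.05 s, during which the arm holds its last target. There are 200 camera calls.

## Working session

There is one attempt and no reset: what is moved stays moved. The work goes in short steps, Python scripts to look and compute and a tool call to move; the robot and the scene stay as the last step left them, time stands still between calls to the robot, and variables do not carry over. Pictures are saved under pics/ and viewed, at most 10 in all, crops included, and the job is handed in when it is done.

Besides the shell and the picture viewer there is one more tool, called after "Request:" as name(argument=value, ...) on one line, values as JSON. apply_moves: Moves the arm, as the interface text tells. Its arguments: {"type":"object","properties":{"commands":{"type":"array"},"squeeze":{"type":"number"}},"required":["commands"]}

```bash
mkdir -p pics; cat > h.py <<'E'
import numpy as np, cv2, pickle
from scipy.spatial.transform import Rotation as R
from rig import env
def snap(name,fn):
    s=env.observe(); c=env.capture(name); cv2.imwrite(f'pics/{fn}.png',c['img'][:,:,::-1])
    if 'xyz' not in c:
        T=np.eye(4); T[:3,:3]=R.from_quat(s['tcp_rot']).as_matrix(); T[:3,3]=s['eef_pos']
        T=T@np.array(c['tool_from_camera']); c['o'],c['M']=T[:3,3],T[:3,:3]
    else:
        c['o']=np.array(c['xyz']); r=np.array(c['rotation'],float); c['M']=r if r.shape==(3,3) else R.from_quat(r.ravel()).as_matrix()
    pickle.dump(c,open(f'{fn}.pkl','wb')); return c
def ray(c,u,v):
    K=np.array([[c['fx'],0,c['cx']],[0,c['fy'],c['cy']],[0,0,1]],float)
    p=cv2.undistortPoints(np.array([[[u,v]]],float),K,np.array(c['D'],float))[0,0]
    return c['o'],c['M']@np.array([p[0],-p[1],-1])
def atz(c,u,v,z):
    o,d=ray(c,u,v); return o+d*(z-o[2])/d[2]
def tri(a,ua,b,ub):
    (o,d),(p,e)=ray(a,*ua),ray(b,*ub); t=np.linalg.lstsq(np.c_[d,-e],p-o,rcond=None)[0]
    x,y=o+d*t[0],p+e*t[1]; return (x+y)/2,np.linalg.norm(x-y)
def load(fn): return pickle.load(open(f'{fn}.pkl','rb'))
E
python3 - <<'E'
from h import *
for n in('scene','top'):
    c=snap(n,n+'1'); print(n,c['o'],c['M'].round(3).tolist(),c['D'])
s=env.observe(); print(s['t'],s['eef_pos'],s['tcp_rot'],s['force'])
E
```

```text
scene [1.37457613 0.15484441 1.45894551] [[-0.214, -0.814, 0.541], [0.977, -0.187, 0.104], [0.017, 0.551, 0.835]] [-0.06820974  0.          0.          0.          0.        ]
top [ 0.39688077 -0.0137688   1.49705599] [[0.024, 0.997, -0.075], [-1.0, 0.024, 0.006], [0.008, 0.075, 0.997]] [-0.15286067  0.          0.          0.          0.        ]
0.1 [ 0.23895896 -0.52248521  0.25659671] [ 9.77107332e-01  2.12745378e-01 -2.15673567e-05 -8.15659277e-04] [-0.1236434   0.47156824  0.62236827]
```

View pics/top1.png

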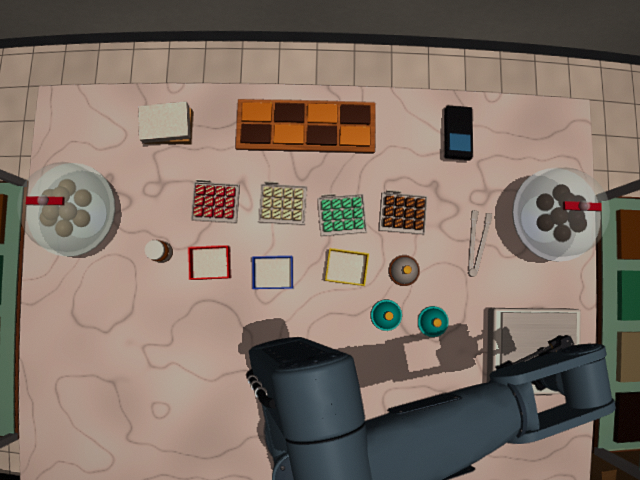

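View pics/scene1.png

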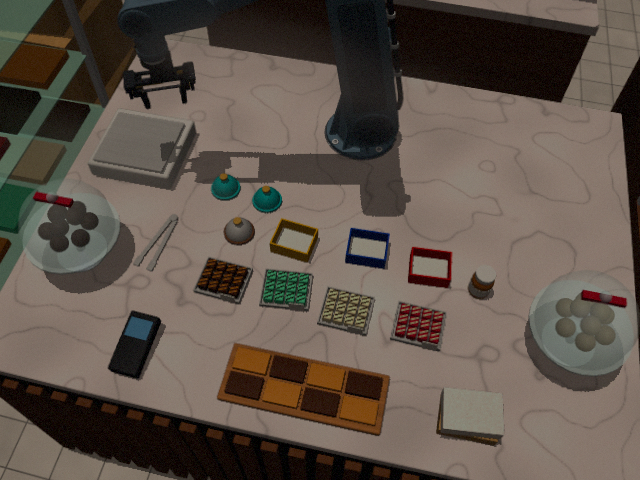

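Top picture: the steel bell is at (404,270), with its plunger at (407,269). Turquoise look-alikes are at (386,315) and (432,321). The mint tray is at (342,214), milk (403,212), ivory (282,204) and berry (215,202). The red box is at (210,263), blue (272,272) and gold (346,267).
Scene picture: bell (238,230), mint (287,288), red box (430,267).

Could be taken for the bell: turquoise (386,315) and (432,321). For the mint tray: ivory (282,204). For the red box: the berry tray (215,202). I choose the steel bell, and check it in one close crop.

```bash
python3 - <<'E'
from h import *
t,s=load('top1')['img'],load('scene1')['img']
a=cv2.resize(t[235:345,360:460],None,fx=4,fy=4,interpolation=cv2.INTER_CUBIC)
b=cv2.resize(s[165:275,195:285],None,fx=4,fy=4,interpolation=cv2.INTER_CUBIC)
cv2.imwrite('pics/crop1.png',np.hstack([a,b])[:,:,::-1])
def blob(im,box,f):
    x0,y0,x1,y1=box; m=f(cv2.cvtColor(im[y0:y1,x0:x1],cv2.COLOR_RGB2HSV)).astype(np.uint8)
    n,l,st,ce=cv2.connectedComponentsWithStats(m); k=1+st[1:,4].argmax(); m=(l==k) if False else m>0
    ys,xs=np.nonzero(m); r=cv2.minAreaRect(np.c_[xs,ys].astype(np.float32)); return (r[0][0]+x0,r[0][1]+y0),r[1],len(xs)
T,S=load('top1'),load('scene1')
H=lambda lo,hi,s,v=60:(lambda h:(h[...,0]>=lo)&(h[...,0]<=hi)&(h[...,1]>s)&(h[...,2]>v))
red=lambda h:((h[...,0]<5)|(h[...,0]>174))&(h[...,1]>170)&(h[...,2]>60)
for n,bt,bs,f in(('plunger',(390,255,420,285),(225,212,250,232),H(10,28,140,110)),('mint',(312,188,372,240),(255,262,318,314),H(55,85,70,60)),('redbox',(183,240,236,284),(403,242,458,292),red),('gold',(318,243,374,290),(265,215,325,265),H(18,32,140,60)),('blue',(248,250,298,294),(340,225,396,272),H(105,130,120,40)),('milk',(376,188,430,240),(190,255,255,304),H(5,20,120,40))):
    A,B=blob(t,bt,f),blob(s,bs,f); p,e=tri(T,A[0],S,B[0]); print(n,A,B,p.round(3),round(e,4))
for n,u in(('berry',(215,202)),('ivory',(282,204)),('tq1',(388,315)),('tq2',(432,321)),('jar',(156,250))):print(n,atz(T,*u,.03).round(3))
E
```

```text
plunger ((407.5, 269.5), (7.0, 7.0), 52) ((236.5, 219.99999952316284), (4.949747085571289, 6.363960266113281), 32) [ 0.46  -0.265  0.067] 0.0007
mint ((342.27049827575684, 213.97541046142578), (31.506439208984375, 40.19786834716797), 996) ((285.4317512512207, 286.2279758453369), (43.03006362915039, 29.620115280151367), 786) [ 0.613 -0.088  0.029] 0.0002
redbox ((208.8514347076416, 262.2859420776367), (32.69385528564453, 40.927276611328125), 268) ((430.4076957702637, 263.2384605407715), (42.79198455810547, 28.403953552246094), 223) [0.468 0.277 0.047] 0.0026
gold ((346.4366798400879, 266.724889755249), (40.57426071166992, 33.040924072265625), 269) ((292.8207550048828, 238.37735748291016), (42.44441604614258, 32.96653366088867), 225) [ 0.466 -0.103  0.037] 0.0021
blue ((272.0, 272.0), (32.0, 40.0), 232) ((367.5, 243.99999809265137), (40.4474983215332, 27.640769958496094), 203) [0.446 0.101 0.049] 0.0006
milk ((404.41393661499023, 212.44672012329102), (39.29251480102539, 30.691614151000977), 743) ((221.53238677978516, 275.87694358825684), (43.31475830078125, 29.114032745361328), 558) [ 0.621 -0.262  0.031] 0.0004
berry [0.638 0.269 0.03 ]
ivory [0.636 0.081 0.03 ]
tq1 [ 0.335 -0.22   0.03 ]
tq2 [ 0.321 -0.343  0.03 ]
jar [0.499 0.431 0.03 ]
```

View pics/crop1.png

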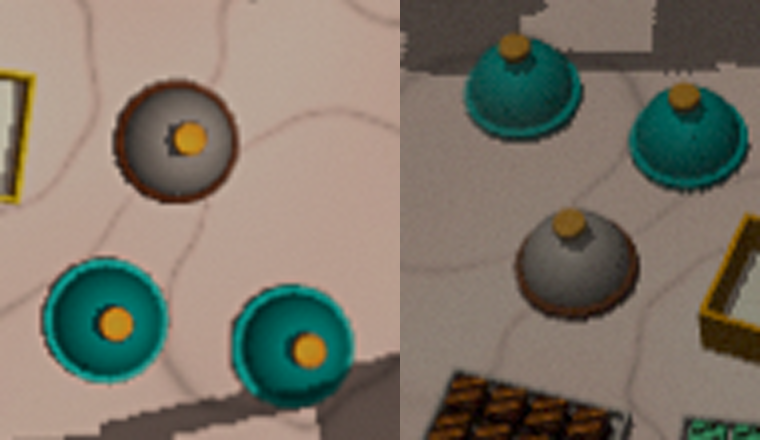

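The crop shows the steel bell with its brown foot clearly apart from the two turquoise ones. Its plunger is at (0.460, -0.265) and about 0.064 high, close to the stated 62 mm. I'll move above it with the fingers nearly closed.

Request:
apply_moves(commands=[[2,-1,1,0,0.3],[5,-2.4,2,0,0.3],[8,-3.8,3,0,0.3],[11,-5.2,4,0,0.3],[14,-6.5,5,0,0.3],[17,-7.9,6,0,0.3],[20,-9.3,7,0,0.3],[23,-10.6,8,0,0.3],[26,-12,9,0,0.3],[28.5,-13.2,9.5,0,0.3],[30.2,-13.9,9.7,0,0.3],[30.8,-14.2,9.7,0,0.3],[30.8,-14.2,9.7,0,0.3],[30.8,-14.2,9.7,0,0.3],[30.8,-14.2,9.7,0,0.3]])

```text
t: 1.35
eef_pos: [0.4597, -0.2668, 0.1607]
tcp_rot: [0.977, 0.212, -0.0, 0.0]
force: [0.6, -0.3, -0.4]
opening: 0.003
grasp_force: 0.0
```

```bash
python3 - <<'E'
from h import *
c=snap('wrist','w1'); s=env.observe(); print(s['t'],s['eef_pos'],s['tcp_rot'],s['force'],s['opening'])
K=np.array([[c['fx'],0,c['cx']],[0,c['fy'],c['cy']],[0,0,1]],float)
def proj(p):
    q=c['M'].T@(np.array(p)-c['o']); return cv2.projectPoints(np.array([[q[0],-q[1],-q[2]]]),np.zeros(3),np.zeros(3),K,np.array(c['D'],float))[0].ravel()
print(proj([.46,-.265,.062]), proj(np.array(s['eef_pos'])-[0,0,.019]))
E
```

```text
1.4 [ 0.45960168 -0.26690114  0.160688  ] [9.77257923e-01 2.12053934e-01 6.39502483e-07 2.83728098e-04] [ 0.17730331  0.06548947 -0.33362727] 0.002750572698112401
[323.78846352 249.22197905] [326.70400953 303.71898726]
```

View pics/w1.png

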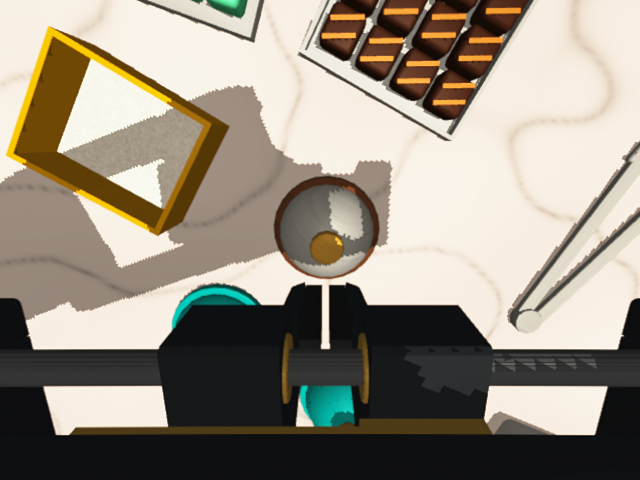

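The wrist picture shows the plunger at (327,248), against a prediction of (324,249), so the fit is within about 2 mm. The fingertips are centred over it. I'll descend and press slowly.

Request:
apply_moves(commands=[[0,0,1,0,0.3],[0,0,3,0,0.3],[0,0,5,0,0.3],[0,0,6.5,0,0.3],[0,0,7.3,0,0.3],[0,0,7.6,0,0.3],[0,0,7.8,0,0.3],[0,0,8.0,0,0.3],[0,0,8.1,0,0.3],[0,0,8.2,0,0.3],[0,0,8.2,0,0.3],[0,0,8.2,0,0.3]])

```text
t: 2.4
eef_pos: [0.4605, -0.2663, 0.0791]
tcp_rot: [0.977, 0.213, 0.0, 0.001]
force: [-1.4, -1.4, 1.5]
opening: 0.0031
grasp_force: 1.0
```

Request:
apply_moves(commands=[[0,0,0.1,0,0.3],[0,0,0.2,0,0.3],[0,0,0.3,0,0.3],[0,0,0.3,0,0.3],[0,0,0.3,0,0.3]])

```text
t: 2.82
eef_pos: [0.4606, -0.2662, 0.0757]
tcp_rot: [0.977, 0.213, 0.0, 0.001]
force: [-0.1, -2.4, 4.0]
opening: 0.0026
grasp_force: 1.8
```

Request:
apply_moves(commands=[[0,0,0.05,0,0.3],[0,0,0.1,0,0.3],[0,0,0.1,0,0.3],[0,0,0.1,0,0.3]])

```text
t: 3.15
eef_pos: [0.4606, -0.2662, 0.0751]
tcp_rot: [0.977, 0.213, 0.0, 0.001]
force: [-1.5, -3.2, 7.8]
opening: 0.0028
grasp_force: 3.6
```

The force rose from 4.0 to 7.8 N at about 6 mm, so the plunger is fully down and the bell has rung. I'll lift and move to above the mint tray.

Request:
apply_moves(commands=[[0,0,-0.3,0,0.3],[0,0,-1,0,0.3],[0,0,-3,0,0.3],[0,0,-6,0,0.3],[0,0,-9,0,0.3],[0,0,-10.5,0,0.3],[1.5,-0.7,-11,0,0.3],[4,-1.9,-11,0,0.3],[7,-3.2,-11,0,0.3],[10,-4.6,-11,0,0.3],[13,-6,-11,0,0.3],[16,-7.4,-11,0,0.3],[18.5,-8.6,-11,0,0.3],[20.3,-9.4,-11,0,0.3],[21.2,-9.9,-11,0,0.3],[21.2,-9.9,-11,0,0.3],[21.2,-9.9,-11,0,0.3]])

```text
t: 4.57
eef_pos: [0.611, -0.0873, 0.1838]
tcp_rot: [0.977, 0.213, -0.001, -0.0]
force: [-0.7, -0.1, -0.7]
opening: 0.0027
grasp_force: 0.0
```

```bash
python3 - <<'E'
from h import *
w=snap('wrist','w2'); s=env.observe(); c=snap('scene','scene2'); print(s['t'],s['eef_pos'],s['force'],s['tcp_rot'])
b=load('scene1')['img'][165:275,195:285]; a=c['img'][165:275,195:285]
q=cv2.resize(np.hstack([b,a]),None,fx=2,fy=2); f=cv2.resize(w['img'],None,fx=.66,fy=.66)
o=np.zeros((f.shape[0],f.shape[1]+q.shape[1],3),np.uint8); o[:,:f.shape[1]]=f; o[:q.shape[0],f.shape[1]:]=q
cv2.imwrite('pics/m2.png',o[:,:,::-1])
d=cv2.absdiff(a,b).max(2); print('bell patch diff',d[48:82,28:62].max(),d[48:82,28:62].mean())
E
```

```text
4.6167 [ 0.61087659 -0.08796806  0.18395201] [-0.60350656 -0.08522091 -0.94835609] [ 9.77116464e-01  2.12703456e-01 -7.58627247e-04 -2.81628914e-04]
bell patch diff 139 19.719723183391004
```

View pics/m2.png

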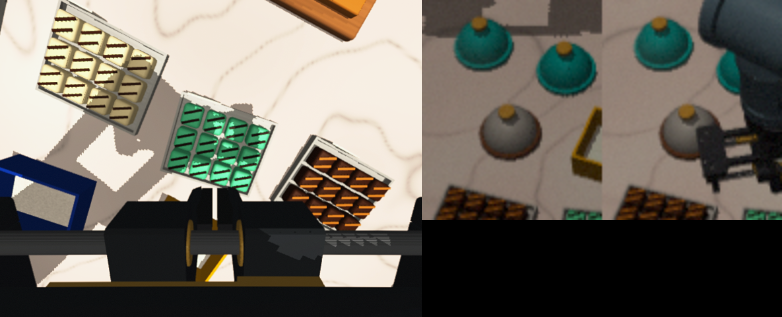

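The picture shows the bell in its place with the plunger up (crop at about (687,112)), and the mint tray ahead of the fingers at about (220,145). The gripper is above the measured middle of the tray. I'll lower to TCP 0.09 and hold.

Request:
apply_moves(commands=[[0,0,1,0,0.3],[0,0,3.5,0,0.3],[0,0,6,0,0.3],[0,0,8,0,0.3],[0,0,9,0,0.3],[0,0,9.4,0,0.3],[0,0,9.4,0,0.3],[0,0,9.4,0,0.3],[0,0,9.4,0,0.3],[0,0,9.4,0,0.3],[0,0,9.4,0,0.3],[0,0,9.4,0,0.3],[0,0,9.4,0,0.3],[0,0,9.4,0,0.3],[0,0,9.4,0,0.3],[0,0,9.4,0,0.3],[0,0,9.4,0,0.3],[0,0,9.4,0,0.3],[0,0,9.4,0,0.3],[0,0,9.4,0,0.3]])

```text
t: 6.33
eef_pos: [0.6118, -0.0875, 0.0904]
tcp_rot: [0.977, 0.213, 0.0, -0.0]
force: [-0.4, -0.3, -0.0]
opening: 0.0033
grasp_force: 0.0
```

Request:
apply_moves(commands=[[0,0,0,0,0.3],[0,0,0,0,0.3],[0,0,0,0,0.3],[0,0,0,0,0.3],[0,0,0,0,0.3],[0,0,0,0,0.3],[0,0,0,0,0.3],[0,0,0,0,0.3],[0,0,0,0,0.3],[0,0,0,0,0.3],[0,0,0,0,0.3],[0,0,0,0,0.3]])

```text
t: 7.33
eef_pos: [0.6118, -0.0875, 0.0904]
tcp_rot: [0.977, 0.213, 0.0, -0.0]
force: [-0.4, -0.6, 0.4]
opening: 0.0028
grasp_force: 0.0
```

Request:
apply_moves(commands=[[0,0,-1.5,0,0.3],[0,0,-4.5,0,0.3],[0,0,-7.5,0,0.3],[0,0,-10,0,0.3],[0.1,-1.5,-11,0,0.3],[0.2,-4,-11,0,0.3],[0.4,-7,-11,0,0.3],[0.5,-10,-11,0,0.3],[0.7,-13,-11,0,0.3],[0.9,-16.5,-11,0,0.3],[1.1,-20,-11,0,0.3],[1.3,-23.5,-11,0,0.3],[1.4,-27,-11,0,0.3],[1.6,-30.5,-11,0,0.3],[1.8,-34,-11,0,0.3],[2,-36.5,-11,0,0.3],[2.1,-38.4,-11,0,0.3],[2.1,-39.1,-11,0,0.3],[2.1,-39.1,-11,0,0.3],[2.1,-39.1,-11,0,0.3]])

```text
t: 9.0
eef_pos: [0.4685, 0.2764, 0.2004]
tcp_rot: [0.977, 0.213, 0.0, 0.0]
force: [0.0, -0.6, 0.5]
opening: 0.0031
grasp_force: 0.0
```

Request:
apply_moves(commands=[[0,0,1,0,0.3],[0,0,3.5,0,0.3],[0,0,6,0,0.3],[0,0,8.5,0,0.3],[0,0,9.7,0,0.3],[0,0,10,0,0.3],[0,0,10,0,0.3],[0,0,10,0,0.3],[0,0,10,0,0.3],[0,0,10,0,0.3],[0,0,10,0,0.3],[0,0,10,0,0.3],[0,0,10,0,0.3],[0,0,10,0,0.3],[0,0,10,0,0.3],[0,0,10,0,0.3],[0,0,10,0,0.3],[0,0,10,0,0.3],[0,0,10,0,0.3],[0,0,10,0,0.3]])

```text
t: 10.67
eef_pos: [0.4683, 0.2768, 0.1004]
tcp_rot: [0.977, 0.213, -0.0, 0.0]
force: [0.2, 0.4, -0.6]
opening: 0.003
grasp_force: 0.0
```

Request:
apply_moves(commands=[[0,0,0,0,0.3],[0,0,0,0,0.3],[0,0,0,0,0.3],[0,0,0,0,0.3],[0,0,0,0,0.3],[0,0,0,0,0.3],[0,0,0,0,0.3],[0,0,0,0,0.3],[0,0,0,0,0.3],[0,0,0,0,0.3],[0,0,0,0,0.3],[0,0,0,0,0.3]])

```text
t: 11.67
eef_pos: [0.4683, 0.2768, 0.1004]
tcp_rot: [0.977, 0.213, -0.0, 0.0]
force: [0.4, 0.4, -0.1]
opening: 0.0031
grasp_force: 0.0
```

```bash
python3 - <<'E'
from h import *
c=snap('scene','scene3'); s=env.observe(); print(s['t'],s['eef_pos'],s['force'])
E
```

```text
11.7167 [0.46833594 0.27676181 0.10039684] [ 0.04039136 -0.28456866  0.28723056]
```

View pics/scene3.png

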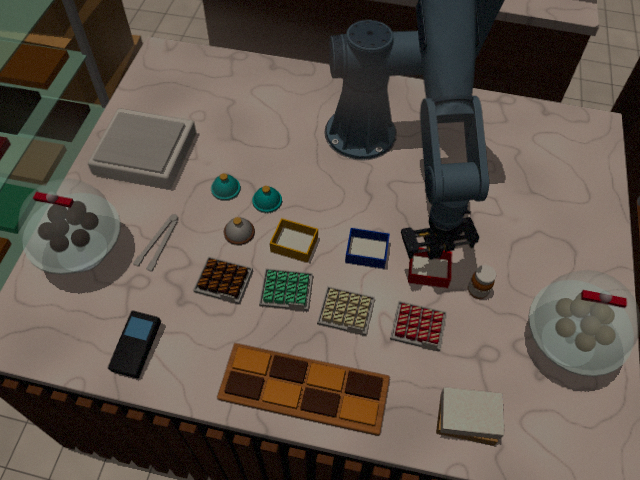

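The picture shows the gripper above the red box at (430,262), the bell unmoved at (238,230) with its plunger up, and everything else in place. I'm handing in.

```bash
python3 -c "
from rig import env
print(env.job_done())"
```

```text
the job is handed in; nothing more can be done
None
```

I rang the bell, held the fingertips over the mint tray for about 2 s, then pointed at the red box and handed the job in still pointing at it; the last picture showed everything in place, but the hand-in gave no verdict.

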